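# Turn the engraving bar orange flat up

## Robot

A 6-joint arm with a two-finger parallel gripper is mounted at the origin on the work surface. World frame = base frame: x ahead of the robot, y to its left, z up, the work surface at z = 0. Lengths are in m, angles in rad, forces in N, time in s.
With the tool pointing down it reaches from about 0.325 to 0.9 m from the base axis. Payload 3.5 kg.
Tool frame: the origin (TCP) lies between the finger pads; the fingertips stand 25 mm ahead of it and the grasp point (between the pads) lies 6 mm ahead of it; z points along the fingers, y is the line along which they close (so a half turn about z gives the same grasp; the last joint's range is limited). The gripper opens to 85 mm and grips with 20 to 120 N. Pads are 22 mm wide; open, the fingers measure 114 mm over their backs; the gripper's body (76 mm by 85 mm) begins 54 mm behind the grasp point. The pads swing forward as they close: fully open they stand 13 mm farther back than shut.
Start: joints at [-1.219, 0.276, -0.026, 1.268, 0, 1.467], TCP at [0.275, -0.561, 0.256] pointing down, gripper open.
Joint ranges: [-3.12, 3.12], [-0.85, 1.88], [-1.08, 1.24], [-1.95, 2.15], [-1.57, 1.53], [-3.14, 3.14]. Speed limits (rad/s): [2.57, 2.57, 3.14, 3.14, 3.14, 3.14].

## Interface

Orientations are given as a unit quaternion [x, y, z, w].
In Python, from rig import env, vision, order, look_for, trace gives the robot as it stands.
- The arm moves only by the tool jog_arm, never from a script. Its argument "series" is a list of rows, each a list of 3 entries, a list of its own where there are three numbers: the turn, a rotation vector about the tool's x, y, z in rad, then the shift along the tool's x, y, z in m, then the opening in per cent of the stroke, from 0 (shut) to 100 (fully open). A call has 1 to 12 rows; each row is the pose to reach, as a shift and turn from the pose commanded when the call began, along the tool's axes at that moment; what a row does not reach only later rows make up. A row lasts 1/8 s, in which the tool goes at most 62.5 mm and 10.7 degrees, less where a joint would pass 70% of its speed; a pose out of reach is approached as far as the arm can. A call with a gripper value outside its range is refused whole. The fingers move at their own pace and stop on an object; the grip force is fixed at half the most. Time passes only in rows, so rows that repeat a pose let the fingers close. It gives the time, the measured TCP pose, the force, the opening and the grip force at its end, in the units of the state.
- env.observe(): the state, without advancing time (a new reading comes with each control period).
- vision.camera(name): name is "scene" or "top" or "wrist"; returns the picture (480x640x3 uint8, red, green, blue); there is no depth.
- vision.camera_model(name): a dict with "mtx" (3x3 intrinsics, pixels), "dist_coeffs" ([k1, k2, p1, p2, k3] as OpenCV has them; the pictures are not rectified), "extrinsics" (4x4, takes a point from world to camera coordinates). Camera axes: x right, y down, z forward; pixel columns grow to the right and rows downward; lengths in m; the calibration is good to about 2 mm. A picture is of the moment at which its call begins: read the wrist's pose just before it. camera_model takes no time and is no camera call; for the wrist camera it gives the pose at the moment of the call.
- order.finish_job(): hands the job in; it is judged then, once.
Trained networks look in the newest picture that a camera, given by its name, has taken for a name from the list of things; names that differ only in an ending like _2 or _b are one class to them, and where a whole thing is asked for, a point or a joint stands for the part that bears it (a point fixed in the world has none). Each returns a list of dicts, best first, with "p" (0 to 1); they miss things now and then, are a little off and sometimes report something else, mostly with a low value. They report only what shows in the picture. A call takes as long as a camera call. They do not tell look-alikes from the thing itself.
- look_for(camera, query): "centre" ([column, row] in pixels, amid what is visible of it).
- trace(camera, query): "mask" (480x640 bool, what is visible of it) and "centre" ([column, row] in pixels, amid what is visible of it).
The state is a dict: "clock": time; "joint_pos": joint angles; "dq": joint speeds; "effort": joint torques, N m; "tool_pos": TCP position; "ee_rot": TCP orientation; "wrist_force": force on the tool from outside, world axes, zero at the start; "torque": the same for the moment, N m; "width": finger opening in m; "gripper_force": force on a finger pad.
Only numpy, scipy, OpenCV 4.12 (cv2) and the standard library are available. Lean on these libraries where they do the work, as an engineer would, in place of code of your own. Each camera call takes 0.05 s, during which the arm holds its last target. There are 200 camera calls.

## Task

Roll the hexagonal aluminium bar that has the orange flat over on its black rubber mat until the orange flat faces straight up, and leave it lying flat on the mat, let go, ready to be engraved. Do not disturb the similar bar with the blue flat.

Things in the scene. Friction and masses are not known exactly. Their poses are not given: they have to be found in the camera images.
- bar_center (a point): Centre of the loose bar to roll: hexagonal aluminium prism, 110 mm long, 44 mm across flats, each flat 25.4 mm wide, about 0.5 kg, lying on a flat, centre 22 mm above the mat. x axis: along the bar; z: straight out of the orange flat, at first an upper sloping flat 60 degrees from up, on one long side. Tipping the bar by one flat, away from that side, brings it up and moves the centre 25.4 mm.
- mat: Black rubber mat under the bar, 240 x 240 mm, 6 mm thick, fixed. Origin: centre of its underside, on the bench; z up. The bar does not slide on it when tipped: it turns about its far bottom edge. A finger pushing on the upper half of the orange flat must rise with it in that arc (a level push jams by friction); past 30 degrees the bar falls over by itself.
- spare_center (a point): Centre of the other bar, to be left alone: same shape, size and axes (x along the bar, z out of its marked flat), but its marked flat is blue; it lies on a plywood board, 240 x 240 mm and 6 mm thick, beside the mat.
There are look-alikes about, which are no part of the job. Leave any purple look-alike of the part that bears bar_center alone.

How it is judged:
By the outcome, as a careful person would: the job done as asked, in the order asked, and still so for the second after the job is handed in, with the robot touching nothing.
It also fails if it takes over 32 s, if anything falls off the work surface, if the arm or the gripper's body presses on something with over 40 N, if the wrist force passes 120 N, or if a joint passes its speed limit or range.

## Working session

There is one attempt and no reset: what is moved stays moved. The work goes in short steps, Python scripts to look and compute and a tool call to move; the robot and the scene stay as the last step left them, time stands still between calls to the robot, and variables do not carry over. Pictures are saved under pics/ and viewed, at most 10 in all, crops included, and the job is handed in when it is done.

Besides the shell and the picture viewer there is one more tool, called after "Emit:" as name([rows], argument=value, ...), one row to a line, values as JSON. jog_arm: Moves the arm, as the interface text tells. Its arguments: {"type":"object","properties":{"series":{"type":"array","items":{"type":"array"}}},"required":["series"]}

```bash
mkdir -p pics
cat > h.py <<'E'
import numpy as np, cv2
from rig import env, vision, order, look_for, trace
from scipy.spatial.transform import Rotation as R
def ray(cam,px,z):
    m=vision.camera_model(cam);T=np.array(m["extrinsics"])
    p=cv2.undistortPoints(np.array(px,float).reshape(-1,1,2),np.array(m["mtx"]),np.array(m["dist_coeffs"])).reshape(-1,2)
    d=np.c_[p,np.ones(len(p))]@T[:3,:3]; c=-T[:3,:3].T@T[:3,3]
    return c+d*((z-c[2])/d[:,2])[:,None]
def proj(cam,P):
    m=vision.camera_model(cam);T=np.array(m["extrinsics"])
    return cv2.projectPoints(np.array(P,float).reshape(-1,1,3),cv2.Rodrigues(T[:3,:3])[0],T[:3,3],np.array(m["mtx"]),np.array(m["dist_coeffs"]))[0].reshape(-1,2)
def save(n,im): cv2.imwrite(n,cv2.cvtColor(im,cv2.COLOR_RGB2BGR))
E
python3 - <<'E'
from h import *
for c in ("top","scene"):
    im=vision.camera(c); save(f"pics/{c}.png",im); np.save(c,im)
    for q in ("bar_center","mat","spare_center"):
        for r in look_for(c,q)[:4]:
            print(c,q,round(r["p"],2),np.round(r["centre"]),np.round(ray(c,[r["centre"]],0.028)[0],3))
print(env.observe())
E
```

```text
top bar_center 0.98 [511. 222.] [ 0.504 -0.442  0.028]
top bar_center 0.76 [368. 106.] [ 0.729 -0.197  0.028]
top bar_center 0.6 [385. 233.] [ 0.491 -0.218  0.028]
top bar_center 0.6 [452. 380.] [ 0.234 -0.32   0.028]
top mat 0.78 [369. 244.] [ 0.472 -0.189  0.028]
top spare_center 0.97 [183. 189.] [0.578 0.14  0.028]
scene bar_center 0.97 [194. 370.] [ 0.518 -0.449  0.028]
scene bar_center 0.96 [282. 276.] [ 0.483 -0.224  0.028]
scene bar_center 0.81 [408. 350.] [ 0.741 -0.207  0.028]
scene bar_center 0.55 [159. 247.] [ 0.247 -0.33   0.028]
scene mat 0.96 [299. 293.] [ 0.534 -0.234  0.028]
scene spare_center 0.89 [435. 201.] [0.577 0.153 0.028]
{'clock': 0.4, 'joint_pos': array([-1.21941959e+00,  2.76516199e-01, -2.66097381e-02,  1.26798880e+00,
       -3.39897183e-06,  1.46739221e+00]), 'dq': array([ 8.64930336e-04,  3.09952363e-04,  3.19374380e-03,  1.60160433e-03,
        7.87155418e-05, -5.78548686e-04]), 'effort': array([-6.36604045e-05, -4.44862247e+01,  2.95033675e+01,  5.68592382e-03,
       -8.07940569e-05, -4.32650353e-06]), 'tool_pos': array([ 0.27449429, -0.56138499,  0.25614207]), 'ee_rot': array([ 9.74257990e-01,  2.25435897e-01, -2.13750408e-05, -1.57771855e-04]), 'wrist_force': array([ 0.13882091, -0.22348073, -0.10713293]), 'torque': array([-0.01704777, -0.00069851,  0.01352817]), 'gripper_force': 0.0, 'width': 0.08515595452261643}
```

View pics/top.png

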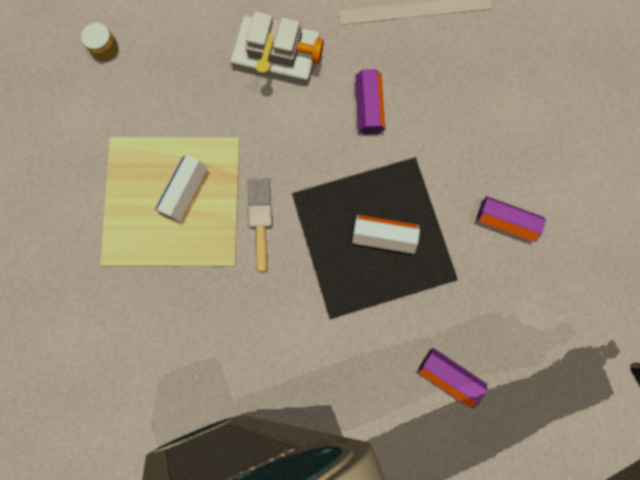

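View pics/scene.png

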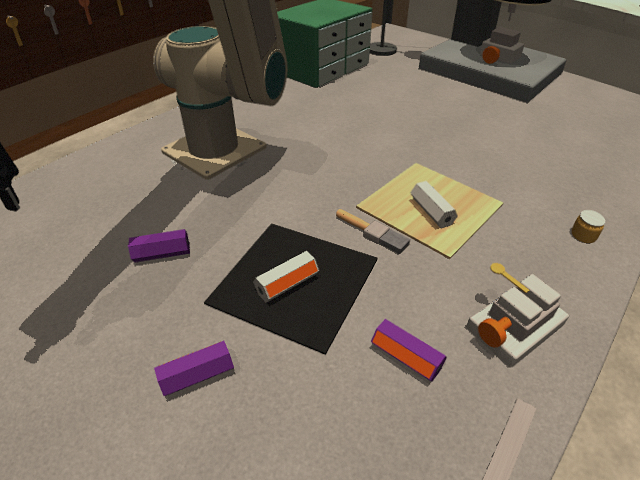

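The scene shows the job's bar on the black mat at top-view pixel (385,233). Its orange flat faces away from the robot (+x side), so the push goes toward the base. The purple look-alikes are on the bench and the spare is on the plywood. Next I fit the bar pose.

```bash
cat > fit.py <<'E'
from h import *
from scipy.optimize import minimize
def verts(x,y,yaw,zc=0.028):
    a=np.deg2rad(np.arange(6)*60); r=.0254
    c=np.c_[r*np.cos(a),r*np.sin(a)]
    P=np.array([[s*.055,p,q] for s in(-1,1) for p,q in c])
    return R.from_euler("z",yaw).apply(P)+[x,y,zc]
def fit(masks,p0):
    def cost(p):
        v=0
        for c,m in masks.items():
            h=cv2.convexHull((proj(c,verts(*p))*16).astype(np.int32))
            k=np.zeros((480,640),np.uint8); cv2.fillConvexPoly(k,h,1,shift=4,lineType=8)
            v+=1-(k&m).sum()/(k|m).sum()
        return v
    best=min((minimize(cost,[p0[0],p0[1],y],method="Nelder-Mead",options=dict(initial_simplex=[[p0[0],p0[1],y],[p0[0]+.01,p0[1],y],[p0[0],p0[1]+.01,y],[p0[0],p0[1],y+.2]],xatol=1e-5,fatol=1e-5)) for y in p0[2]),key=lambda r:r.fun)
    return best.x,best.fun
def getmask(c,xy):
    im=vision.camera(c); t=proj(c,[[*xy,.028]])[0]
    r=min(trace(c,"bar_center"),key=lambda r:np.linalg.norm(np.array(r["centre"])-t))
    return im,r["mask"].astype(np.uint8),r
E
python3 - <<'E'
from fit import *
ms={}
for c in("top","scene"):
    im,m,r=getmask(c,(.488,-.221)); print(c,r["p"],r["centre"],m.sum())
    ms[c]=m
Y=np.deg2rad([60,75,90,105,120])
for k in ("top","scene"): print(k,fit({k:ms[k]},(.488,-.221,Y)))
p,f=fit(ms,(.488,-.221,Y)); print(p,f,np.rad2deg(p[2]))
im=np.load("top.npy")
org=((im[...,0]>150)&(im[...,1]<110)).astype(np.uint8)&cv2.dilate(ms["top"],np.ones((5,5)))
yx=np.argwhere(org); print("orange",ray("top",[yx.mean(0)[::-1]],.039), len(yx))
# mat-hemmed check: hex top-edge
sh=[]
for c in("top","scene"):
    im=vision.camera(c).copy()
    for a in proj(c,verts(*p)): cv2.circle(im,tuple(np.int32(np.round(a))),1,(0,0,255),-1)
    u,v=np.int32(proj(c,[[p[0],p[1],.028]])[0]); sh.append(cv2.resize(im[v-60:v+60,u-60:u+60],None,fx=3.3,fy=3.3))
save("pics/fit.png",np.hstack(sh))
E
```

```text
top 0.76 [385.5, 230.7] 1732
scene 0.86 [283.2, 277.3] 1669
top (array([ 0.49029179, -0.21687992,  1.36966917]), np.float64(0.07725093233883862))
scene (array([ 0.48712836, -0.22057547,  1.38903912]), np.float64(0.04302925989672979))
[ 0.48891682 -0.2183756   1.38216227] 0.14690230971614426 79.19206464288166
orange [[ 0.50877662 -0.22087816  0.039     ]] 143
```

View pics/fit.png

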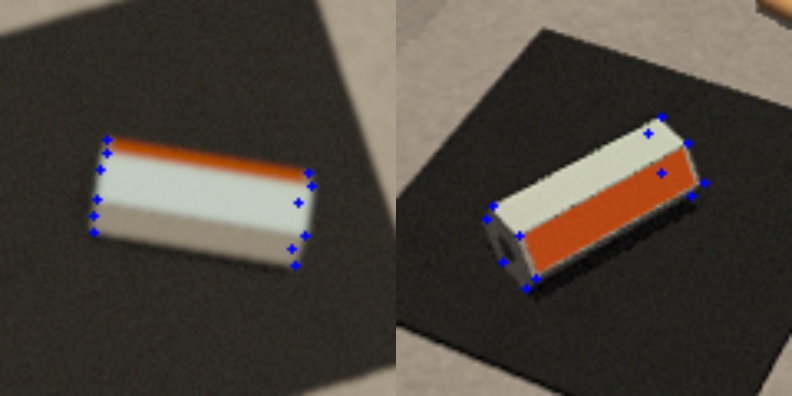

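The fit matches the picture: centre (0.489, -0.219), axis yaw 79.2°, orange normal toward heading -10.8°. I'll go to the +x side with the fingers shut, 60 mm out and with the tip at z 0.044.

Emit:
jog_arm([
  [[0,0,0.1],[0.04,-0.018,0.02],0],
  [[0,0,0.25],[0.09,-0.04,0.05],0],
  [[0,0,0.4],[0.14,-0.065,0.08],0],
  [[0,0,0.55],[0.19,-0.088,0.09],0],
  [[0,0,0.643],[0.24,-0.11,0.1],0],
  [[0,0,0.643],[0.29,-0.132,0.1],0],
  [[0,0,0.643],[0.34,-0.155,0.1],0],
  [[0,0,0.643],[0.391,-0.177,0.1],0],
  [[0,0,0.643],[0.391,-0.177,0.12],0],
  [[0,0,0.643],[0.391,-0.177,0.16],0],
  [[0,0,0.643],[0.391,-0.177,0.187],0],
  [[0,0,0.643],[0.391,-0.177,0.187],0],
])

```text
clock: 2.2
tool_pos: [0.546, -0.2294, 0.067]
ee_rot: [0.996, -0.094, -0.003, -0.001]
wrist_force: [-0.2, 0.1, -0.4]
width: -0.0001
gripper_force: 0.0
```

Run:
```python
from fit import *
s=env.observe(); print(s["clock"],s["tool_pos"],R.from_quat(s["ee_rot"]).as_matrix().round(3),s["width"],s["wrist_force"])
a=vision.camera("scene"); b=vision.camera("wrist")
u,v=np.int32(proj("scene",[[.51,-.225,.05]])[0])
for z in (.044,):
  save("pics/pre.png",np.hstack([cv2.resize(a[v-80:v+80,u-80:u+80],(400,400)),cv2.resize(b,(400,300))[:,:] if 0 else cv2.copyMakeBorder(cv2.resize(b,(400,300)),0,100,0,0,0)]))
```

```text
2.2 [ 0.54598202 -0.22944585  0.06697595] [[ 0.982 -0.187 -0.005]
 [-0.187 -0.982  0.003]
 [-0.005 -0.002 -1.   ]] -0.00013531670862748714 [-0.24883218  0.09389731 -0.37812917]
```

View pics/pre.png

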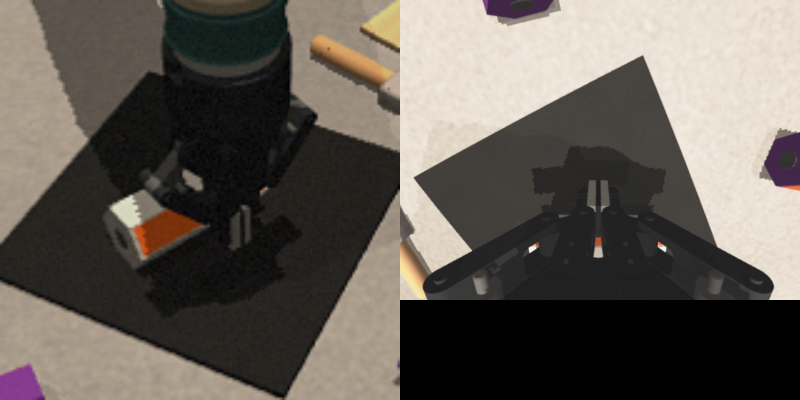

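The tip stands clear of the orange flat, about centred along the bar. Now I creep up to contact.

Emit:
jog_arm([
  [[0,0,0],[-0.012,0,-0.002],0],
  [[0,0,0],[-0.022,0,-0.002],0],
  [[0,0,0],[-0.026,0,-0.002],0],
  [[0,0,0],[-0.029,0,-0.002],0],
  [[0,0,0],[-0.03,0,-0.002],0],
])

```text
clock: 2.92
tool_pos: [0.5184, -0.2251, 0.0714]
ee_rot: [0.996, -0.094, 0.0, 0.0]
wrist_force: [-0.2, 0.1, -0.4]
width: -0.0
gripper_force: 0.0
```

Emit:
jog_arm([
  [[0,0,0],[-0.001,0,0.002],0],
  [[0,0,0],[-0.0028,0,0.002],0],
  [[0,0,0],[-0.0045,0,0.0008],0],
  [[0,0,0],[-0.0062,0,-0.0003],0],
  [[0,0,0],[-0.008,0,-0.0014],0],
  [[0,0,0],[-0.0098,0,-0.0024],0],
  [[0,0,0],[-0.0117,0,-0.0033],0],
  [[0,0,0],[-0.0136,0,-0.0041],0],
])

```text
clock: 3.92
tool_pos: [0.5058, -0.2228, 0.076]
ee_rot: [0.996, -0.094, 0.001, 0.0]
wrist_force: [1.9, 0.1, 1.8]
width: -0.0001
gripper_force: 1.3
```

Run:
```python
from fit import *
s=env.observe(); print(s["tool_pos"],s["wrist_force"])
a=vision.camera("scene")
u,v=np.int32(proj("scene",[[.49,-.225,.05]])[0])
save("pics/mid.png",cv2.resize(a[v-60:v+60,u-60:u+60],(480,480)))
```

```text
[ 0.50581424 -0.22280692  0.07597549] [1.85373258 0.11995605 1.80684044]
```

View pics/mid.png

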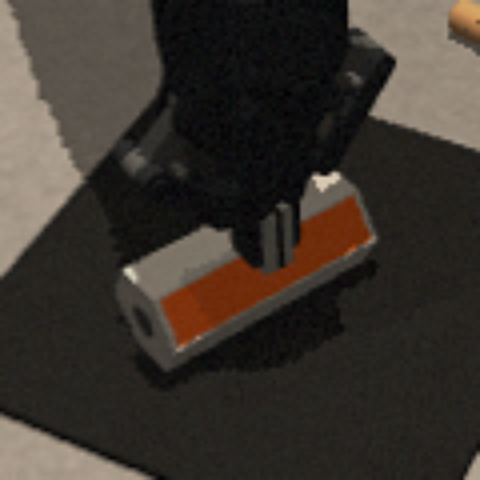

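The bar is tipping cleanly with about 3 N. I continue the arc.

Emit:
jog_arm([
  [[0,0,0],[-0.002,0,-0.0008],0],
  [[0,0,0],[-0.0039,0,-0.0014],0],
  [[0,0,0],[-0.0059,0,-0.002],0],
  [[0,0,0],[-0.0079,0,-0.0025],0],
  [[0,0,0],[-0.01,0,-0.0029],0],
  [[0,0,0],[-0.012,0,-0.0032],0],
  [[0,0,0],[-0.014,0,-0.0034],0],
  [[0,0,0],[-0.0162,0,-0.0036],0],
  [[0,0,0],[-0.018,0,-0.0036],0],
  [[0,0,0],[-0.0204,0,-0.0036],0],
  [[0,0,0],[-0.0204,0,-0.0036],0],
])

```text
clock: 5.35
tool_pos: [0.4855, -0.2189, 0.0804]
ee_rot: [0.996, -0.094, 0.001, 0.0]
wrist_force: [0.5, 0.7, 10.6]
width: 0.0003
gripper_force: 4.8
```

Run:
```python
from fit import *
s=env.observe(); print(s["tool_pos"],s["wrist_force"])
a=vision.camera("scene")
u,v=np.int32(proj("scene",[[.47,-.225,.05]])[0])
save("pics/mid2.png",cv2.resize(a[v-60:v+60,u-60:u+60],(480,480)))
```

```text
[ 0.48549563 -0.21894124  0.08042685] [ 0.50349942  0.71633861 10.60233457]
```

View pics/mid2.png

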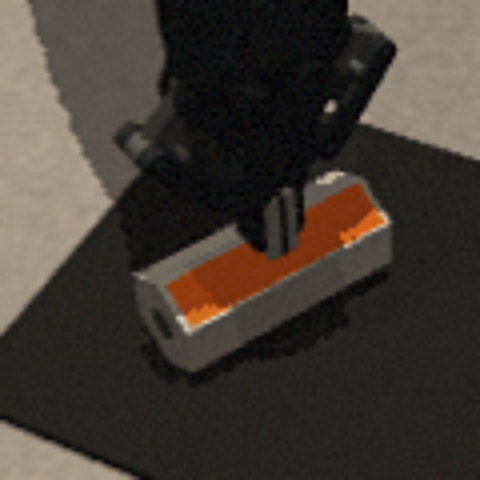

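The bar is near 30° but the tip is a bit low on the flat (10 N downward). I go up slightly and on.

Emit:
jog_arm([
  [[0,0,0],[-0.002,0,-0.0018],0],
  [[0,0,0],[-0.004,0,-0.0022],0],
  [[0,0,0],[-0.006,0,-0.0023],0],
  [[0,0,0],[-0.008,0,-0.0023],0],
  [[0,0,0],[-0.01,0,-0.0022],0],
  [[0,0,0],[-0.012,0,-0.002],0],
  [[0,0,0],[-0.014,0,-0.0018],0],
  [[0,0,0],[-0.014,0,-0.0018],0],
])

```text
clock: 6.4
tool_pos: [0.4712, -0.216, 0.0808]
ee_rot: [0.996, -0.094, -0.0, -0.0]
wrist_force: [0.1, 0.1, 0.1]
width: 0.0001
gripper_force: 0.0
```

Run:
```python
from fit import *
s=env.observe(); print(s["tool_pos"],s["wrist_force"])
a=vision.camera("scene")
u,v=np.int32(proj("scene",[[.47,-.225,.05]])[0])
save("pics/mid3.png",cv2.resize(a[v-60:v+60,u-60:u+60],(480,480)))
```

```text
[ 0.47122268 -0.21602073  0.08077143] [0.0745082  0.09335194 0.08077454]
```

View pics/mid3.png

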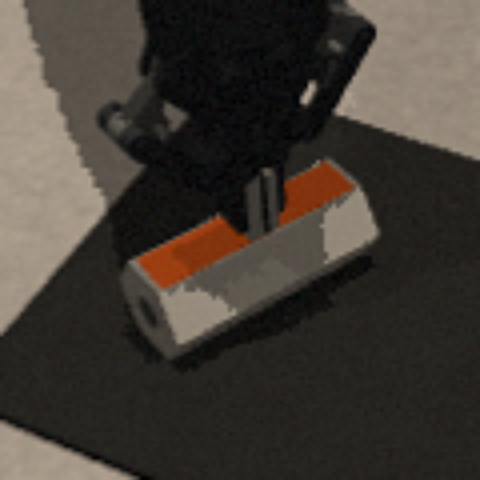

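The bar has fallen over with the orange flat up, and the contact force is zero. I retreat straight up and check.

Emit:
jog_arm([
  [[0,0,0],[0,0,-0.02],0],
  [[0,0,0],[0,0,-0.06],0],
  [[0,0,0],[0.05,0,-0.11],0],
  [[0,0,0],[0.1,0,-0.16],0],
  [[0,0,0],[0.15,0,-0.2],0],
  [[0,0,0],[0.15,0,-0.2],0],
])

```text
clock: 7.2
tool_pos: [0.6228, -0.2454, 0.2845]
ee_rot: [0.996, -0.094, 0.004, 0.001]
wrist_force: [0.2, -0.3, -0.6]
width: 0.0
gripper_force: 0.0
```

Run:
```python
from fit import *
s=env.observe(); print(s["clock"],s["tool_pos"],s["wrist_force"])
im,m,r=getmask("scene",(.464,-.213)); print(fit({"scene":m},(.464,-.213,np.deg2rad([70,80,90]))))
u,v=np.int32(proj("scene",[[.47,-.225,.05]])[0])
t=vision.camera("top")
save("pics/end.png",np.hstack([cv2.resize(im[v-60:v+60,u-60:u+60],(400,400)),cv2.resize(t[140:330,280:470],(400,400))]))
```

```text
7.2 [ 0.62284671 -0.24538528  0.28452137] [ 0.16080835 -0.31766423 -0.61607151]
(array([ 0.4625707 , -0.21516241,  1.36167085]), np.float64(0.04526748971193417))
```

View pics/end.png

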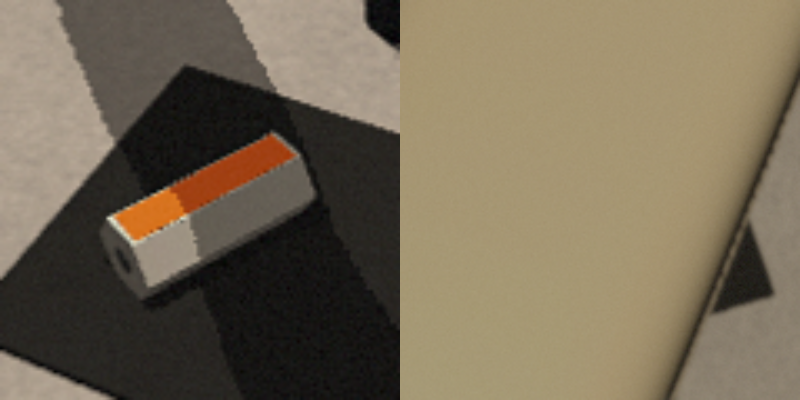

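The bar lies flat with the orange flat straight up. Its centre moved about 25 mm, as expected for one tip, and the arm is clear.

```bash
python3 -c "
from rig import order
print(order.finish_job())"
```

```text
the job is handed in; nothing more can be done
None
```

The orange-flat bar was rolled over by one flat and now lies flat on its mat with the orange flat facing up and the arm clear; the blue-flat bar was never approached, and the job is handed in.

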